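# Shut off the bench air under its sliding cover

## Task

The repair bench's compressed-air box has a loose cover plate over its valves: push the plate aside along its guides, all the way onto the closed end of the box, and leave it there. Then push the lever with the round disc on its end fully shut, a quarter turn clockwise until it stops crosswise to its pipe, and back off. Only push with the fingers: do not lift the cover, do not turn the plain lever, and leave the solder spool, screwdriver and heat sink where they are.

Things in the scene. Friction and masses are not known exactly. Their poses are not given: they have to be found in the camera images.
- box: Grey valve box fixed to the bench, 272 (x) by 336 (y) mm, top 80 mm high plus 12 mm guide lips round its edge. Origin: centre of the underside. Open bay in the -y half (x -118 to 118, y -155 to -10, floor 8 mm up); the +y half is a closed deck where the cover parks. In the bay two pipes run along y at x = -70 and +25 mm, a valve on each at y = -120; either may be the marked one.
- cover: Loose aluminium plate, 252 (x) by 150 (y) by 5 mm, 0.3 to 0.65 kg, lying on the box's top between the lips (3 mm play). Origin: centre of its underside, 80 mm above the bench; axes as the box's. In the box's frame its y is -84 to -70 mm when over the bay, +85 mm when fully aside against the end lip.
- cover_grip (a point): Middle of the bridge grip on the cover: a black bar 100 mm long along x, 14 mm thick in y, standing 35 mm above the plate's underside, at the plate's centre. This point is 23 mm above the plate's underside (103 mm above the bench). The flat long sides can be pushed.
- marked_pivot (a point): Vertical turning axis of the marked lever, the one with a round disc (30 mm diameter, 14 mm thick) on its end; at the lever's mid-height, 60 mm above the bench. The lever is a black bar 14 mm wide, 10 mm thick (55 to 65 mm above the bench). The pipe's top is 37 mm, the valve body's 41 mm above the bench.
- marked_tip (a point): Centre of the round disc at the end of the marked lever, 60 mm from its pivot, 60 mm above the bench.
- marked_lever (a joint): Marked lever's turn in rad: 0 = open, along its pipe, pointing to the box's +y; grows clockwise seen from above, towards the box's +x; 1.571 = shut, at its stop, pointing to the box's +x. Starts at 0 to 0.2, stays where left, needs about 0.12 N m (3 N at 40 mm from the pivot).
- plain_pivot (a point): Turning axis of the plain lever, like the marked one but with a plain straight end; it is to stay open.
- plain_tip (a point): Point on the plain lever 60 mm from its pivot (the bar's end is 74 mm from it).
- spool: Bystander: loose metal solder spool standing upright near the box's far side (+x), 52 mm diameter, 46 mm high; origin at the centre of its underside.
- screwdriver_grip (a point): Bystander: loose screwdriver 170 mm long lying on the bench between the box and the robot; point in its handle.
- heatsink: Bystander: loose finned aluminium heat sink 60 by 80 by 32 mm on the bench beyond the +y end of the box; origin at the centre of its underside.

How it is judged:
By the outcome, as a careful person would: the job done as asked, in the order asked, and still so for the second after the job is handed in, with the robot touching nothing.
It also fails if it takes over 48 s, if anything falls off the work surface, if the arm or the gripper's body presses on something with over 40 N, if the wrist force passes 120 N, or if a joint passes its speed limit or range.

## Robot

A 7-joint arm with a two-finger parallel gripper is mounted at the origin on the work surface. World frame = base frame: x ahead of the robot, y to its left, z up, the work surface at z = 0. Lengths are in m, angles in rad, forces in N, time in s.
With the tool pointing down it reaches from about 0.425 to 0.825 m from the base axis. Payload 3.6 kg.
Tool frame: the origin (TCP) lies where the fingers leave the gripper's body, on its centre line; the fingertips stand 73 mm ahead of it and the grasp point (between the pads) lies 54 mm ahead of it; x points along the fingers, y is the direction in which the jaws open and shut, and the axes are right-handed (so a half turn about x gives the same grasp; the last joint's range is limited). The gripper opens to 85 mm and grips with 20 to 120 N. Pads are 22 mm wide; open, the fingers measure 114 mm over their backs; the gripper's body (76 mm by 85 mm) begins 54 mm behind the grasp point. The pads swing forward as they close: fully open they stand 13 mm farther back than shut.
Start: joints at [1.292, 0.615, -0.013, 1.423, 0.008, 1.103, -0.04], TCP at [0.163, -0.629, 0.304] pointing down, gripper open.
Joint ranges: [-3.12, 3.12], [-0.3, 2.06], [-1.34, 1.32], [0.26, 2.42], [-1.36, 4.5], [0.01, 1.98], [-2.84, 2.84]. Speed limits (rad/s): [2.79, 2.79, 3.14, 3.14, 3.14, 3.14, 3.14].

## Interface

Orientations are given as a unit quaternion [x, y, z, w].
In Python, from station import arm, snapshot, camera_info, ticket gives the robot as it stands. Calls block until the motion is done:
- arm.movep(position, orientation): joint-space move of the TCP to a pose.
- arm.line_to(position, velocity=0.15, ori=None): straight line of the TCP; ori=None keeps the orientation; velocity is the mean speed in m/s.
- arm.move_j(angles): joint-space move.
- arm.move_gripper(opening, effort=None): opening from 0.0 (shut) to 1.0 (fully open); effort is the grip in N (None keeps the last); returns when the fingers have stopped.
- arm.pause(seconds).
- arm.ik(position, orientation): joint angles nearest the present ones, or None.
- snapshot(name): name is "scene" or "top"; returns the picture (480x640x3 uint8, blue, green, red); there is no depth.
- camera_info(name): a dict with "fx", "fy", "cx", "cy" (pixels), "R" (3x3) and "t" (3): a world point X has camera coordinates R X + t. Camera axes: x right, y down, z forward; pixel columns grow to the right and rows downward; lengths in m; the calibration is good to about 2 mm. A picture is of the moment at which its call begins. camera_info takes no time and is no camera call.
A pose or a line that the arm cannot do raises arm.MotionError and nothing moves.
- ticket.finish_job(): hands the job in, once; it reports no verdict.
Readings, each from a call of its own:
- arm.read_time(): time.
- arm.read_joint_positions(): joint angles.
- arm.read_dq(): joint speeds.
- arm.read_effort(): joint torques, N m.
- arm.read_tool_pos(): TCP position.
- arm.read_eef_rot(): TCP orientation.
- arm.read_ft_force(): force on the tool from outside, world axes, zero at the start.
- arm.read_wrist_torque(): the same for the moment, N m.
- arm.read_opening(): opening from 0.0 (shut) to 1.0 (fully open).
Only numpy, scipy, OpenCV 4.12 (cv2) and the standard library are available. Lean on these libraries where they do the work, as an engineer would, in place of code of your own. Each camera call takes 0.05 s, during which the arm holds its last target. There are 200 camera calls.

## Working session

There is one attempt and no reset: what is moved stays moved. The work goes in short steps, each a Python script; the robot and the scene stay as the last script left them, time stands still between calls to the robot, and variables do not carry over. Pictures are saved under pics/ and viewed, on a budget of 10 in all, crops included, one or two more only if the job needs it, and the job is handed in when it is done.

```bash
ls; mkdir -p pics; python3 - <<'E'
from station import *
import cv2
for n in("scene","top"):
    cv2.imwrite(f"pics/{n}0.png",snapshot(n)); c=camera_info(n); print(n,c)
print(arm.read_time(),arm.read_eef_rot())
E
```

```text
pics
scene {'fx': 568.9737536318963, 'fy': 568.9737536318963, 'cx': 317.0680387532161, 'cy': 238.2497432137268, 'R': array([[ 0.76356907,  0.64545462,  0.01872466],
       [ 0.50294644, -0.57629594, -0.64414895],
       [-0.40497796,  0.50126971, -0.76467086]]), 't': array([-0.51004249, -0.16016731,  1.28117391])}
top {'fx': 499.0265207170856, 'fy': 499.0265207170856, 'cx': 317.79900090618503, 'cy': 241.23669213494918, 'R': array([[ 0.01617114, -0.99983934,  0.00773262],
       [-0.99973924, -0.01629326, -0.01599934],
       [ 0.01612276, -0.00747188, -0.9998421 ]]), 't': array([0.09730919, 0.55850258, 0.98432394])}
0.1 [-0.70134568 -0.08997801  0.70158163 -0.08832563]
```

View pics/scene0.png

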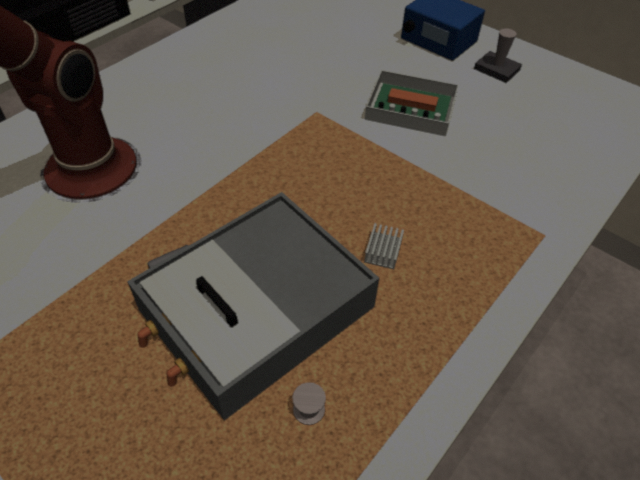

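View pics/top0.png

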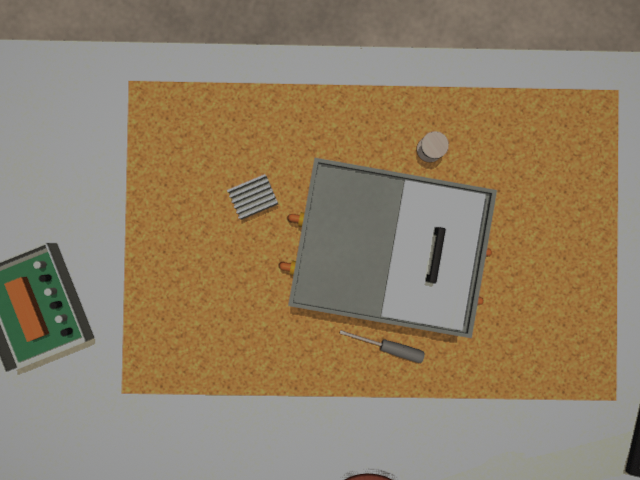

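Top view: box lip corners at about (318,160), (494,190), (471,335), (292,306), and grip top from (440,228) to (432,282). Scene view: box corners at about (281,198), (376,280), (221,400), (132,288), and grip from (199,280) to (236,320). The closed deck is on the left in the top view, which is world +y.

```bash
cat > h.py <<'E'
from station import *
import numpy as np, cv2
def ray(n,px):
    c=camera_info(n); d=c["R"].T@np.array([(px[0]-c["cx"])/c["fx"],(px[1]-c["cy"])/c["fy"],1]); return -c["R"].T@c["t"],d
def onz(n,px,z):
    o,d=ray(n,px); return o+d*(z-o[2])/d[2]
def tri(a,b):
    P=[]
    for n in("top","scene"):
        c=camera_info(n);K=np.array([[c["fx"],0,c["cx"]],[0,c["fy"],c["cy"]],[0,0,1]]);P.append(K@np.c_[c["R"],c["t"]])
    X=cv2.triangulatePoints(P[0],P[1],np.array(a,float).reshape(2,1),np.array(b,float).reshape(2,1)).ravel();return X[:3]/X[3]
E
python3 - <<'E'
from h import *
np.set_printoptions(precision=4,suppress=True)
C=[onz("top",p,.092) for p in((318,160),(494,190),(471,335),(292,306))]
C=np.array(C);print(C,C.mean(0))
B=np.array([[136,168],[136,-168],[-136,-168],[-136,168]])/1e3
# rigid fit
z=((B[:,0]-1j*B[:,1])*((C-C.mean(0))[:,0]+1j*(C-C.mean(0))[:,1])).sum();print("yaw",np.angle(z), abs(z)/(B**2).sum())
print("grip",onz("top",(440,228),.115),onz("top",(432,282),.115),tri((440,228),(236,320)),tri((432,282),(199,280)))
print("tri corners",tri((318,160),(376,280)),tri((292,306),(281,198)))
a=cv2.resize(cv2.imread("pics/top0.png")[140:350,280:510],None,fx=2.5,fy=2.5,interpolation=2)
cv2.imwrite("pics/top0c.png",a)
E
```

```text
[[ 0.7024  0.109   0.092 ]
 [ 0.6535 -0.2108  0.092 ]
 [ 0.3908 -0.172   0.092 ]
 [ 0.4381  0.1516  0.092 ]] [ 0.5462 -0.0305  0.092 ]
yaw -0.15030126508639927 0.972827615332202
grip [ 0.5819 -0.1078  0.115 ] [ 0.4866 -0.0949  0.115 ] [ 0.5847 -0.1091  0.1024] [ 0.4867 -0.0959  0.1087]
tri corners [0.7041 0.1101 0.0905] [0.4392 0.1543 0.0794]
```

View pics/top0c.png

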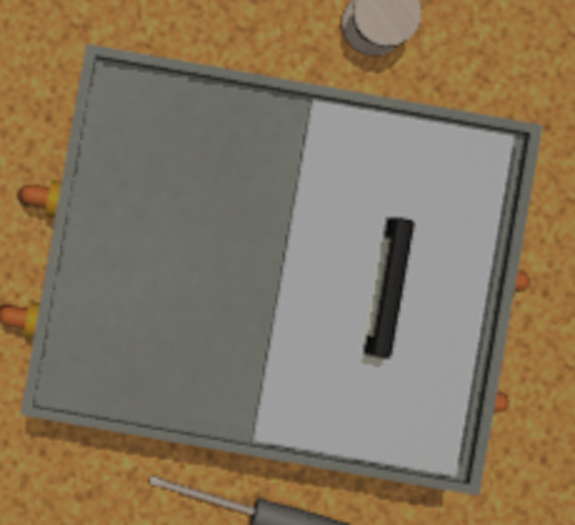

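```bash
cat >> h.py <<'E'
from scipy.spatial.transform import Rotation as Ro
_C=np.array([onz("top",p,.092) for p in((316,158.4),(496.4,190),(471.6,337.2),(288.8,305.2))])
_B=np.array([[136,168],[136,-168],[-136,-168],[-136,168]])/1e3
O=_C.mean(0)[:2]; yaw=np.angle((((_B[:,0]-1j*_B[:,1]))*((_C[:,0]-O[0])+1j*(_C[:,1]-O[1]))).sum())
def W(x,y,z): # box frame (m) -> world
    c,s=np.cos(yaw),np.sin(yaw); return [O[0]+c*x-s*y,O[1]+s*x+c*y,z]
def inbox(p):
    c,s=np.cos(yaw),np.sin(yaw); d=np.array(p[:2])-O; return np.array([c*d[0]+s*d[1],-s*d[0]+c*d[1]])
def Q(a): # tool down, jaw axis at angle a to box x
    y=np.array([np.cos(yaw+a),np.sin(yaw+a),0]);x=np.array([0,0,-1.]);return Ro.from_matrix(np.c_[x,y,np.cross(x,y)]).as_quat()
E
python3 - <<'E'
from h import *
np.set_printoptions(precision=4,suppress=True)
print(O,yaw,"grip box",inbox(onz("top",(435.7,254.8),.115)),inbox(tri((435.7,254.8),(217.5,300))))
for a in(0,np.pi):
    for p in(W(0,-.112,.25),W(0,-.112,.168),W(0,.07,.168)):print(a,p,arm.ik(p,Q(a)))
E
```

```text
[ 0.5463 -0.0296] -0.15876704646790157 grip box [-0.0003 -0.0722] [ 0.0012 -0.0733]
0 [np.float64(0.5285870893453499), np.float64(-0.1401418802545386), 0.25] [ 0.4802  0.5434 -0.398   1.786   0.2664  0.8653 -0.1992]
0 [np.float64(0.5285870893453499), np.float64(-0.1401418802545386), 0.168] [ 0.4401  0.6527 -0.3426  1.8647  0.3305  0.6799 -0.2554]
0 [np.float64(0.5573614495892343), np.float64(0.039569099355932516), 0.168] [ 0.1166  0.6684 -0.3559  1.8309  0.3407  0.7026 -0.5903]
3.141592653589793 [np.float64(0.5285870893453499), np.float64(-0.1401418802545386), 0.25] [-0.0614  0.5466  0.431   1.8034 -0.292   0.8547 -2.7926]
3.141592653589793 [np.float64(0.5285870893453499), np.float64(-0.1401418802545386), 0.168] [-0.0661  0.6713  0.4492  1.881  -0.4395  0.6879 -2.6572]
3.141592653589793 [np.float64(0.5573614495892343), np.float64(0.039569099355932516), 0.168] [ 0.5252  0.9391 -1.1519  1.8185  0.9823  1.0894  1.9768]
```

```bash
python3 - <<'E'
from h import *
np.set_printoptions(precision=4,suppress=True)
arm.movep(W(0,-.118,.25),Q(0)); arm.move_gripper(.5)
arm.line_to(W(0,-.118,.169),.1)
print("F",arm.read_ft_force(),arm.read_opening(),arm.read_time(),inbox(arm.read_tool_pos()))
cv2.imwrite("pics/p1.png",np.hstack([cv2.resize(snapshot("scene")[170:420,110:400],None,fx=1.4,fy=1.4),cv2.resize(snapshot("top")[140:390,270:530],None,fx=1.4,fy=1.4)]))
E
```

```text
F [-1.415   0.2376  0.3258] 0.5018198600112667 3.725 [ 0.0005 -0.1179]
```

View pics/p1.png

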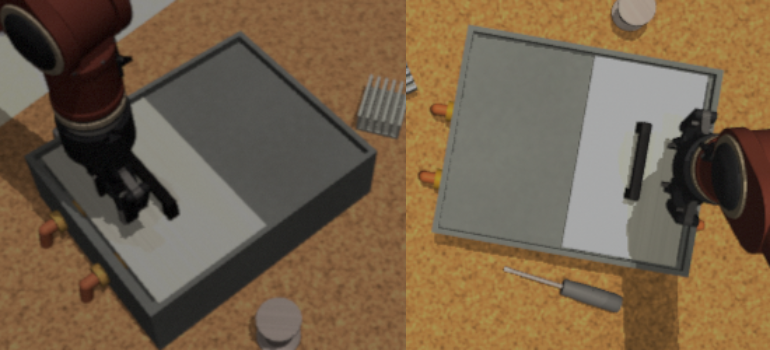

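The fingers (right crop, about (690,170)) stand just on the -y side of the grip (640,160), clear of everything. Next I push.

```bash
python3 - <<'E'
from h import *
np.set_printoptions(precision=4,suppress=True)
ey=np.array(W(0,1,0))-np.array(W(0,0,0))
arm.line_to(W(0,-.07,.169),.06); print("F",arm.read_ft_force(),arm.read_ft_force()@ey)
arm.line_to(W(0,.055,.169),.06); print("F",arm.read_ft_force(),arm.read_ft_force()@ey)
y=.055
while y<.08:
    y+=.002; arm.line_to(W(0,y,.169),.03); f=arm.read_ft_force()@ey; print(round(y,4),inbox(arm.read_tool_pos()),round(f,2))
    if f<-14: break
arm.pause(.3);print(arm.read_ft_force())
arm.line_to(W(0,y-.03,.169),.1); arm.line_to(W(0,y-.03,.26),.2)
arm.movep(W(0,.20,.30),Q(0))
im=snapshot("top");cv2.imwrite("pics/p2f.png",im);cv2.imwrite("pics/p2.png",cv2.resize(im[140:350,270:510],None,fx=2.8,fy=2.8,interpolation=2))
print(arm.read_time())
E
```

```text
F [ 0.4222  0.4248 -0.1898] 0.48623451978281457
F [ 0.3387 -1.0565 -0.7217] -0.9896755408755997
0.057 [0.0001 0.0571] -1.42
0.059 [0.0001 0.0593] -0.71
0.061 [0.0001 0.0613] -3.5
0.063 [0.     0.0633] -1.34
0.065 [0.     0.0653] -2.28
0.067 [-0.      0.0673] -1.58
0.069 [-0.      0.0693] -1.93
0.071 [-0.      0.0694] -4.96
0.073 [0.     0.0697] -6.8
0.075 [0.0001 0.0699] -11.44
0.077 [0.0001 0.0701] -12.95
0.079 [0.0001 0.0703] -15.62
[ -3.4309 -15.4502   8.3213]
12.0833
```

View pics/p2.png

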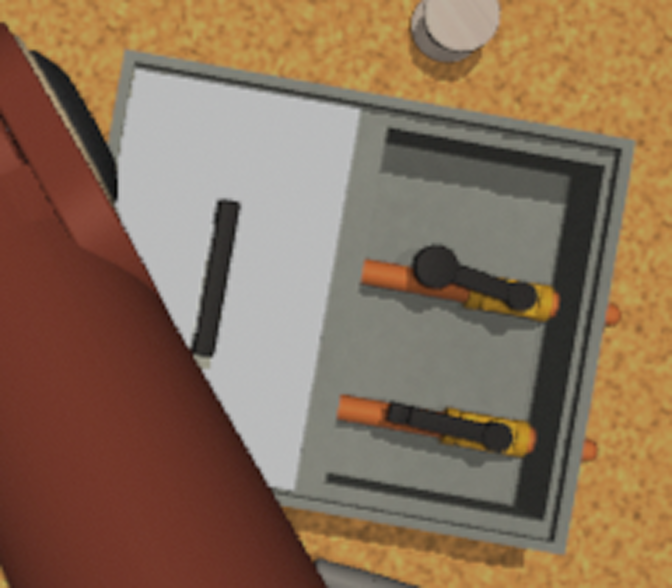

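The cover is against the end lip: the finger stalled at y≈0.0693 and the force rose to 15 N. The marked lever is the upper one, at x=+25. Its pivot is at crop (520,297) and its disc at (436,266). The plain lever (497,437)-(398,411) is well clear.

```bash
python3 - <<'E'
from h import *
np.set_printoptions(precision=4,suppress=True)
f=lambda p:(p[0]/2.8+270,p[1]/2.8+140)
P=inbox(onz("top",f((520,297)),.065));T=inbox(onz("top",f((436,266)),.067));d=T-P
print(P,T,np.linalg.norm(d),np.arctan2(d[0],d[1]))
g=inbox(onz("top",f((216,278)),.115));print("cover",g)
S=snapshot("scene");cv2.imwrite("pics/p3.png",cv2.resize(S[180:420,110:390],None,fx=2.5,fy=2.5,interpolation=2))
for th in(.1,.8,1.6):
    t=np.array([np.cos(th),-np.sin(th)]);c=P+.06*np.array([np.sin(th),np.cos(th)])-.03*t
    for a in(np.pi/2-th,-np.pi/2-th):print(th,a,arm.ik(W(*c,.124),Q(a)))
E
```

```text
[ 0.0238 -0.1183] [ 0.0342 -0.0593] 0.05997452988789558 0.17489374728765117
cover [-0.0006  0.0862]
0.1 1.4707963267948965 [ 0.5048  0.7795 -0.6231  1.8954  0.6948  0.6954  0.775 ]
0.1 -1.6707963267948966 [ 0.0886  0.698   0.042   1.9087 -0.0529  0.5359 -1.6633]
0.8 0.7707963267948965 [ 0.3993  0.7896 -0.464   1.766   0.5104  0.7082  0.2704]
0.8 -2.3707963267948964 [-0.0042  0.7539  0.1988  1.7797 -0.2313  0.6307 -2.1999]
1.6 -0.02920367320510353 [ 0.3465  0.8066 -0.2909  1.6503  0.3153  0.7312 -0.284 ]
1.6 -3.1707963267948966 [ 0.7181  1.0374 -1.0524  1.6377  1.0013  1.0932  2.321 ]
```

View pics/p3.png

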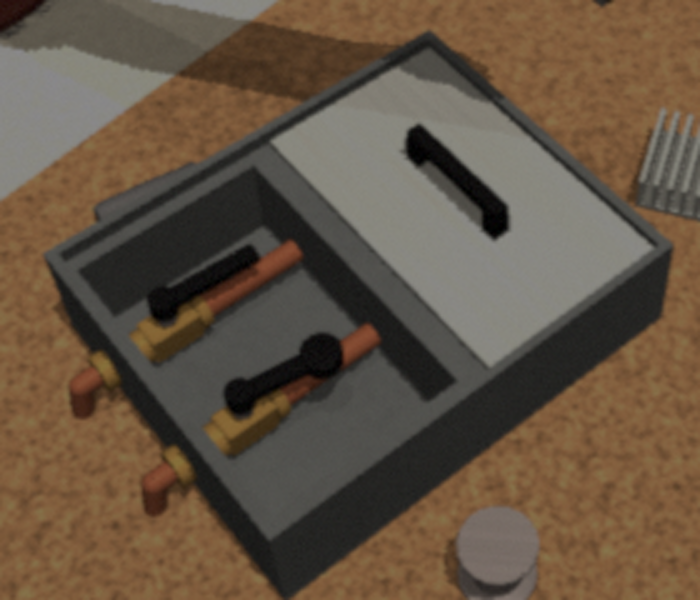

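The scene view agrees: the disc lever is nearer the +x side, with its disc at crop (321,356) and pivot at (240,395), and the cover is flush against the far lip. Next I push the disc along its arc.

```bash
cat > push.py <<'E'
from h import *
np.set_printoptions(precision=4,suppress=True)
P=np.array([.0242,-.119]); Z=.124
print("tri disc",tri((425.7,235),(110+321/2.5,180+356/2.5)),"pivot",tri((455.7,246.1),(110+240/2.5,180+393/2.5)))
def pose(th,off,z=Z):
    t=np.array([np.cos(th),-np.sin(th)]);return W(*(P+.06*np.array([np.sin(th),np.cos(th)])-off*t),z),Q(np.pi/2-th)
def ft(th):
    t=np.array(W(np.cos(th),-np.sin(th),0))-np.array(W(0,0,0));return arm.read_ft_force()@t
arm.move_gripper(0.)
p,q=pose(.17,.042,.25);arm.movep(p,q)
arm.line_to(pose(.17,.042)[0],.1);print("down",arm.read_ft_force())
th=.17
arm.line_to(*[pose(th,.027)[0]],.06);print(ft(th))
while th<1.42:
    th+=.125;p,q=pose(th,.026);arm.line_to(p,.06,q);f=ft(th);print(round(th,3),round(f,2),arm.read_ft_force())
    if f<-20:break
while th<1.8:
    th+=.03;p,q=pose(th,.026) if th<1.571 else (pose(1.571,.026-.06*(th-1.571))[0],pose(1.571,0)[1])
    arm.line_to(p,.03,q);f=ft(min(th,1.571));print(round(th,3),round(f,2),inbox(arm.read_tool_pos()))
    if f<-12:break
print(arm.read_time())
E
python3 push.py
```

```text
tri disc [ 0.5717 -0.0937  0.0624] pivot [ 0.5522 -0.1492  0.0642]
down [ 0.6683 -0.1428  0.002 ]
-0.7841171007297563
0.295 0.17 [0.2579 0.1489 0.2406]
0.42 0.49 [ 0.2037 -0.5842  0.0737]
0.545 0.13 [ 0.5762  0.4853 -0.4945]
0.67 -0.3 [-0.0352  0.3785 -0.118 ]
0.795 -1.09 [-0.4686  1.0033 -0.4213]
0.92 -0.68 [-0.3161  0.5988  0.3998]
1.045 -0.63 [-0.5777  0.4574  0.1838]
1.17 0.3 [ 0.0689 -0.2893 -0.0937]
1.295 -0.53 [-0.5955  0.4603 -0.4085]
1.42 -0.08 [-0.0703  0.083  -1.3281]
1.45 -1.44 [ 0.0804 -0.0856]
1.48 -1.45 [ 0.0814 -0.0875]
1.51 -0.77 [ 0.0825 -0.0895]
1.54 -1.31 [ 0.0834 -0.0914]
1.57 -3.19 [ 0.0839 -0.0921]
1.6 -5.31 [ 0.0839 -0.0924]
1.63 -7.42 [ 0.0839 -0.0926]
1.66 -8.45 [ 0.0839 -0.0929]
1.69 -10.96 [ 0.0839 -0.0931]
1.72 -13.33 [ 0.0839 -0.0933]
21.1667
```

It reached the stop: motion stalled at about 1.55–1.57 rad and the force climbed to 13 N. I now back off and look.

```bash
python3 - <<'E'
from h import *
arm.pause(.3)
p=np.array(arm.read_tool_pos()); e=np.array(W(0,.025,0))-np.array(W(0,0,0))
arm.line_to(p+e,.08); arm.line_to(p+e+[0,0,.14],.15)
arm.movep(W(0,.20,.30),Q(0))
t=snapshot("top");s=snapshot("scene");cv2.imwrite("pics/p4f.png",t)
cv2.imwrite("pics/p4.png",np.hstack([cv2.resize(t[120:370,220:510],(400,345),interpolation=2),cv2.resize(s[180:420,110:410],(400,345),interpolation=2)]))
cv2.imwrite("pics/p4c.png",cv2.resize(t[140:350,270:510],None,fx=2.8,fy=2.8,interpolation=2))
print(arm.read_time(),arm.read_ft_force())
E
```

```text
24.3083 [-0.36422179 -0.3393235   0.51611573]
```

View pics/p4.png

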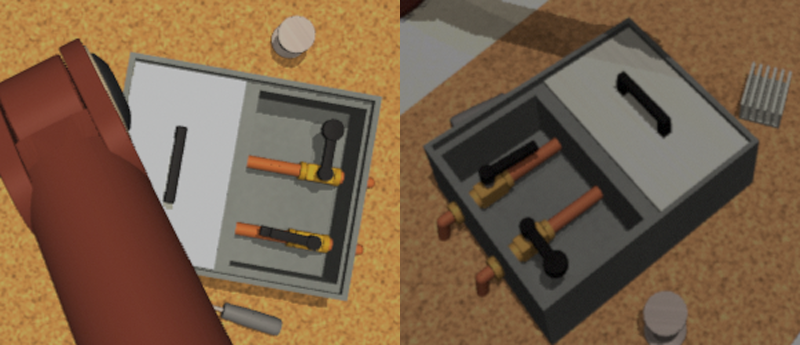

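View pics/p4c.png

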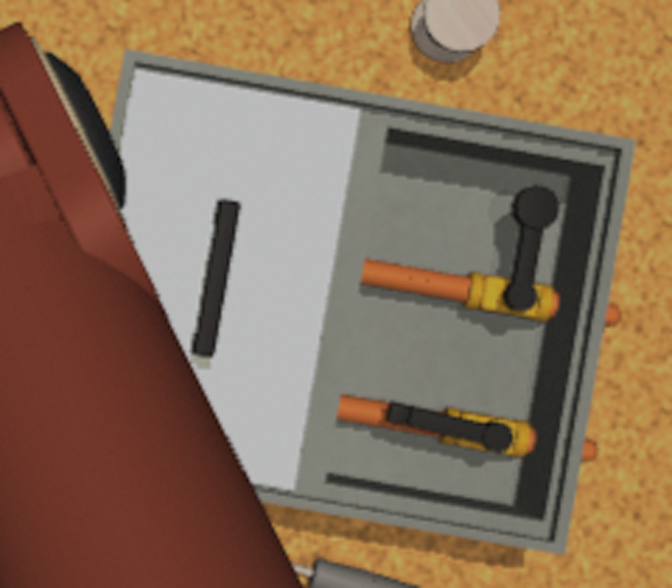

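The lever runs from (520,297) to (536,208), parallel to the box's x edge to within about 0.01 rad, so it is shut. The cover, plain lever and spool are at the same pixels as before, so I hand in.

```bash
python3 -c "
from station import *
arm.pause(.3);print(ticket.finish_job(),arm.read_time())"
```

```text
the job is handed in; nothing more can be done
the job is handed in; nothing more can be done
```

The job is done and handed in at about 25 s of the 48 s allowed; no verdict was reported.

- **Cover:** I pushed it by its grip along the guides onto the closed end until it stalled at the end lip, with about 15 N at the wrist. The picture taken just after the push puts its centre at y ≈ +86 mm, against the +85 mm expected. It had not moved when I looked again at the end.
- **Marked lever:** It was the one at x = +25 mm. I pushed its disc from about 0.17 rad round to its stop, where motion stalled and the force rose to about 13 N. I then backed off and moved the arm clear. The last picture shows the lever crosswise to its pipe, within about 0.01 rad.
- **Left alone:** The plain lever and the spool look the same as before in the top view. The screwdriver and heat sink I only checked by eye: the last pictures show part of the screwdriver and the heat sink, and I saw no change.

No checks failed. The cover stalled about 2 mm further along than I had calculated, which is within calibration error.

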